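# Shoot the sprung bolt of the tool case

## Task

Lock the lid of the plywood tool case: press the long spring catch bar down with one fingertip and, keeping it pressed down the whole way, push the bolt along by its upright thumb plate with the other fingertip until its nose is fully home in the keeper. Then let go, so that the catch springs back up and locks the bolt there. Leave the can, mug, carton and wrench where they are.

Things in the scene. Friction and masses are not known exactly. Their poses are not given: they have to be found in the camera images.
- case: Closed plywood tool case, 240 (its x) x 360 (y) x 60 mm high, fixed on the bench; origin at the centre of its underside, z up. On its top, side by side and parallel to the case's y: the bolt (centre line at case x = -28 mm) and the spring catch bar (at x = +28 mm). Apart from thumb plate and catch bar nothing of them is higher than 80 mm above the bench; the keeper reaches 84 mm.
- thumb_plate: Upright steel thumb plate on the bolt: 26 mm wide (case x), 8 thick (y), 38 high. Origin at the centre of its foot, 75 mm above the bench (top at 113 mm); axes as the case's. Push its -y face towards the case's +y, from case y = -22 mm to +26 mm. The bolt and its staples behind it (-y side) are at most 80 mm above the bench, so a fingertip at 82 mm or higher passes over them.
- catch_bar: Long dark steel press bar of the spring catch, level, 24 mm wide (case x), 124 mm long (case y, from -87 to +37 mm), 8 mm thick; origin at its centre, axes as the case's. Its top is 94 mm above the bench when up, 84 mm when fully down. It stays level wherever along its length it is pressed, and a fingertip may slide along it.
- bolt (a joint): Travel of the bolt along the case's +y, in m: 0 = fully back (starts at 0 to 0.002), 0.048 = hard stop, nose fully home in the keeper. It stays where it is left; moving it takes 2 to 3 N. While the catch is up it can move to about 0.003 and then strikes the catch's tooth.
- catch (a joint): Downward travel of the catch bar, m: 0 = up, 0.010 = down on its stop; a spring lifts it (2.5 N at the top, 5 N at the bottom). The bolt is free when the catch is over 0.005 down. Its tooth drops into a row of notches in the bolt, 16 mm apart: let up during the slide, it locks the bolt short of home. In the last notch (bolt at 0.045 to 0.048) it can rise fully.
- keeper (a point): Mouth of the steel keeper on the case that the bolt's 12 mm round nose enters: centre of the mouth, 70 mm above the bench, at case x = -28, y = +90 mm.
- can: Bystander: plain metal can, 66 mm across, 110 mm high, loose on the bench beside the case; origin at the centre of its underside.
- cup: Bystander: white ceramic mug, 80 mm across, 90 mm high, loose on the bench beside the case; origin at the centre of its underside.
- carton: Bystander: small cardboard carton, 90 x 70 x 55 mm, loose on the bench beside the case; origin at the centre of its underside.
- wrench: Bystander: steel open-ended wrench, 160 mm long, lying loose on the lid beside the catch bar (on its far side from the bolt), about 85 mm from the case's middle line and along the case's y, less than 25 mm high; its x axis runs along it.

How it is judged:
On the way, in this order (a step that is already met when the one before it is completed fails the run):
1. the catch bar is pressed down by the fingers while the bolt is still back (value of joint catch above 0.0055 m and value of joint bolt below 0.005 m and contact force between the fingers and catch_bar above 0.5 N), for 0.05 s.
2. the fingers push the bolt's thumb plate along while they hold the catch bar down (value of joint catch above 0.0055 m and value of joint bolt between 0.012 and 0.044 m and contact force between the fingers and catch_bar above 0.5 N and contact force between the fingers and thumb_plate above 0.3 N), for 0.05 s.
At the end, for the whole second after the job is handed in: The bolt has travelled more than 44.5 mm of its 48 mm, the catch has sprung up again (less than 2 mm down), and can, mug, carton and wrench are within 20 mm of where they stood (value of joint bolt above 0.0445 m and value of joint catch below 0.002 m and distance of each of can, cup, carton, wrench from where it was at the start of the episode below 0.02 m); the robot touches nothing.
It fails at once if the catch comes up while the bolt is on its way (between 10 and 40 mm of travel) (value of joint bolt between 0.01 and 0.04 m and value of joint catch below 0.004 m).
It fails at once if a bystander is lifted, tipped or shoved away (distance of any of can, cup, carton, wrench from where it was at the start of the episode above 0.02 m or angle between any of can, cup, carton's own z axis and vertical above 0.4 rad).
It also fails if it takes over 32 s, if anything falls off the work surface, if the arm or the gripper's body presses on something with over 40 N, if the wrist force passes 120 N, or if a joint passes its speed limit or range.

## Robot

A 7-joint arm with a two-finger parallel gripper is mounted at the origin on the work surface. World frame = base frame: x ahead of the robot, y to its left, z up, the work surface at z = 0. Lengths are in m, angles in rad, forces in N, time in s.
With the tool pointing down it reaches from about 0.375 to 0.925 m from the base axis. Payload 3.1 kg.
Tool frame: the origin (TCP) lies midway between the tips of the shut fingers; the grasp point (between the pads) lies 19 mm behind it; z points along the fingers, y is the line along which they close (so a half turn about z gives the same grasp; the last joint's range is limited). The gripper opens to 85 mm and grips with 20 to 120 N. Pads are 22 mm wide; open, the fingers measure 114 mm over their backs; the gripper's body (76 mm by 85 mm) begins 54 mm behind the grasp point. The pads swing forward as they close: fully open they stand 13 mm farther back than shut.
Start: joints at [-1.205, 0.383, 0.044, 1.598, -0.018, 1.161, -0.05], TCP at [0.291, 0.581, 0.231] pointing down, gripper open.
Joint ranges: [-2.61, 2.61], [-0.41, 2.15], [-1.48, 1.57], [0, 2.5], [-1.57, 4.71], [0.05, 1.97], [-2.85, 2.85]. Speed limits (rad/s): [2.79, 2.79, 3.14, 3.14, 3.14, 3.14, 3.14].

## Interface

Orientations are given as [roll, pitch, yaw] about the fixed x, y, z axes, in that order (R = Rz(yaw) Ry(pitch) Rx(roll)).
In Python, from workcell import bot gives the robot as it stands. The module is installed in compiled form; this text tells all that it offers.
- The arm moves only by the tool drive_tool, never from a script. Its argument "plan" is a list of rows, each a list of 6 numbers: the shift along the world's x, y, z each as a share of 0.4 m, from -1 to 1, then the turn, a rotation vector about the world's x, y, z each as a share of 180 degrees, from -1 to 1. A call has 1 to 20 rows; each row shifts and turns the commanded pose from where the row before left it; what a row does not reach is not made up. A row lasts 1/8 s, in which the tool goes at most 62.5 mm and 10.7 degrees, less where a joint would pass 70% of its speed; a pose out of reach is approached as far as the arm can. A call with a number of a shift or a turn outside -1 to 1 is refused whole. A call with a gripper value outside its range is refused whole. "hand" is the opening in per cent of the stroke, from 0 (shut) to 100 (fully open), set as the call begins (left out, the last holds). The fingers move at their own pace and stop on an object; "squeeze" is the grip in N (left out, the last holds). Time passes only in rows, so rows that do not move let the fingers close. It gives the time, the measured TCP pose, the force, the opening and the grip force at its end, in the units of the state.
- bot.sense(): the state, without advancing time (a new reading comes with each control period).
- bot.get_image(name): name is "scene" or "top"; returns a dict with "img" (400x640x3 uint8, red, green, blue), "fovy" (degrees; the focal length in pixels is half the picture's height over the tangent of half this angle, whatever the lens; pixels are square), "cx", "cy" (the principal point, pixels), "pose" (4x4, takes a point from camera to world coordinates). Camera axes: x right, y up, looking along -z (the intrinsics and any distortion apply to the point x, -y, -z); pixel columns grow to the right and rows downward; lengths in m; the calibration is good to about 2 mm. A picture is of the moment at which its call begins. There is no depth.
- bot.finish_job(): hands the job in; it is judged then, once.
The state is a dict: "time": time; "q": joint angles; "qd": joint speeds; "joint_efforts": joint torques, N m; "tool_pos": TCP position; "orientation": TCP orientation; "wrist_force": force on the tool from outside, world axes, zero at the start; "moment": the same for the moment, N m; "finger_gap": finger opening in m; "grasp_force": force on a finger pad.
Only numpy, scipy, OpenCV 4.12 (cv2) and the standard library are available. Lean on these libraries where they do the work, as an engineer would, in place of code of your own. Each camera call takes 0.05 s, during which the arm holds its last target. There are 200 camera calls.

## Working session

There is one attempt and no reset: what is moved stays moved. The work goes in short steps, Python scripts to look and compute and a tool call to move; the robot and the scene stay as the last step left them, time stands still between calls to the robot, and variables do not carry over. Pictures are saved under pics/ and viewed, at most 10 in all, crops included, and the job is handed in when it is done.

Besides the shell and the picture viewer there is one more tool, called as name([rows], argument=value, ...), one row to a line, values as JSON. drive_tool: Moves the arm, as the interface text tells. Its arguments: {"type":"object","properties":{"plan":{"type":"array"},"hand":{"type":"number"},"squeeze":{"type":"number"}},"required":["plan"]}

```bash
mkdir -p pics
cat > h.py <<'E'
import numpy as np, cv2
from workcell import bot
def ray(m,u,v):
    f=200/np.tan(np.radians(m["fovy"])/2)
    d=np.array([(u-m["cx"])/f,-(v-m["cy"])/f,-1.]);P=np.array(m["pose"])
    return P[:3,3],P[:3,:3]@d
def at(m,u,v,z):
    o,d=ray(m,u,v);return o+d*(z-o[2])/d[2]
def px(m,p):
    P=np.array(m["pose"]);f=200/np.tan(np.radians(m["fovy"])/2)
    c=P[:3,:3].T@(np.array(p)-P[:3,3]);return m["cx"]-f*c[0]/c[2],m["cy"]+f*c[1]/c[2]
E
python3 - <<'E'
from h import *
import pickle
for n in("top","scene"):
    m=bot.get_image(n);pickle.dump(m,open(n+".pkl","wb"));cv2.imwrite(f"pics/{n}0.png",m["img"][:,:,::-1])
    print({k:v for k,v in m.items() if k!="img"})
s=bot.sense();print({k:np.round(v,3) for k,v in s.items()})
E
```

```text
{'fovy': 44.06756683625737, 'cx': 314.3518451788914, 'cy': 202.7137705401606, 'pose': array([[-0.02761223,  0.99775988, -0.06093265,  0.5068628 ],
       [-0.99957544, -0.02812683, -0.00760376,  0.07555303],
       [-0.00930057,  0.06069683,  0.99811292,  1.31517573],
       [ 0.        ,  0.        ,  0.        ,  1.        ]])}
{'fovy': 55.730242034695024, 'cx': 313.63640765869417, 'cy': 194.7857204801952, 'pose': array([[ 0.61154289, -0.49008605,  0.62115292,  1.16638129],
       [ 0.79101237,  0.36109971, -0.49386883, -0.36899653],
       [ 0.01774008,  0.79336162,  0.60849209,  0.62973346],
       [ 0.        ,  0.        ,  0.        ,  1.        ]])}
{'time': np.float64(0.1), 'q': array([-1.205,  0.384,  0.044,  1.599, -0.018,  1.161, -0.05 ]), 'qd': array([ 0.002, -0.003, -0.001, -0.003,  0.   ,  0.001,  0.   ]), 'joint_efforts': array([ 3.0000e-03, -4.3473e+01,  1.0290e+00, -2.5046e+01,  1.1000e-02,
        5.0000e-03, -0.0000e+00]), 'tool_pos': array([0.29 , 0.581, 0.23 ]), 'orientation': array([-3.139,  0.   ,  2.678]), 'wrist_force': array([ 0.538,  0.705, -0.479]), 'moment': array([0.004, 0.029, 0.042]), 'grasp_force': np.float64(0.0), 'finger_gap': np.float64(0.085)}
```

View pics/top0.png

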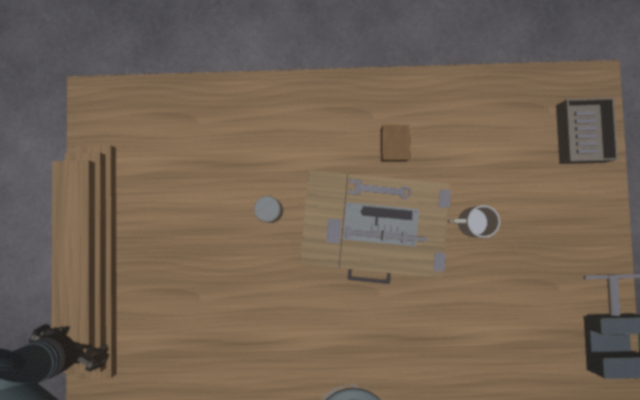

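View pics/scene0.png

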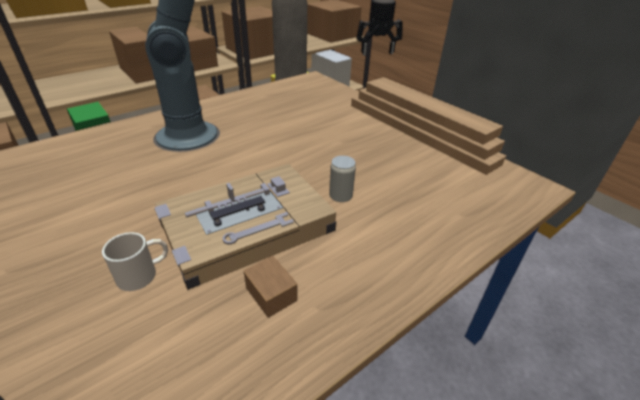

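Run:
```python
from h import *
import pickle
m=pickle.load(open("top.pkl","rb"))["img"][155:290,290:460,::-1]
cv2.imwrite("pics/topc.png",cv2.resize(m,None,fx=4.4,fy=4.4,interpolation=cv2.INTER_CUBIC))
m=pickle.load(open("scene.pkl","rb"))["img"][165:285,155:345,::-1]
cv2.imwrite("pics/scenec.png",cv2.resize(m,None,fx=4,fy=4,interpolation=cv2.INTER_CUBIC))
```

```text
(no output)
```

View pics/topc.png

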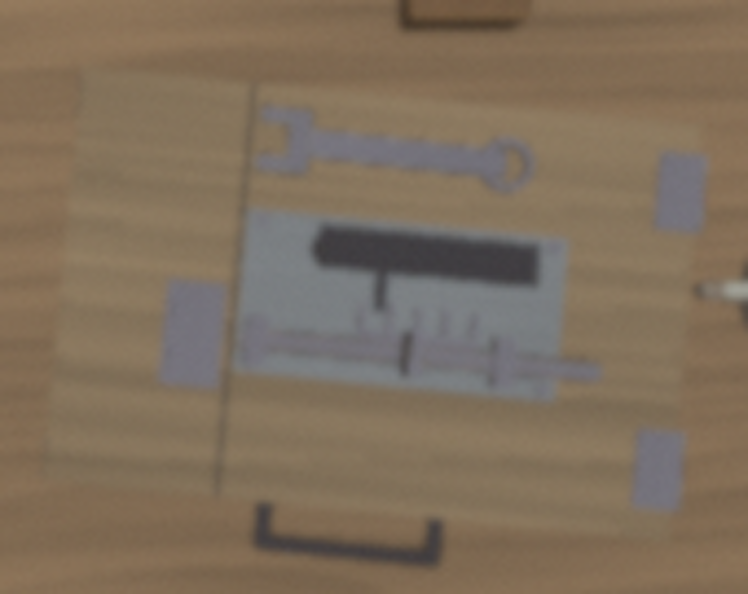

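View pics/scenec.png

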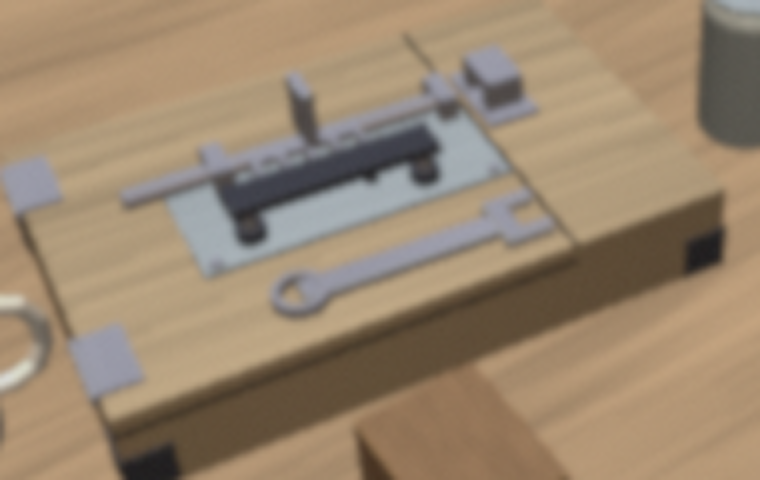

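Run:
```python
from h import *
import pickle
t=pickle.load(open("top.pkl","rb"));s=pickle.load(open("scene.pkl","rb"))
T=lambda u,v,z:at(t,290+u/4.4-.4,155+v/4.4-.4,z)
S=lambda u,v,z:at(s,155+u/4-.4,165+v/4-.4,z)
C=[T(85,70,.06),T(703,127,.06),T(45,480,.06),T(672,535,.06)]
print("corners",np.round(C,4)); c=np.mean(C,0);print(c)
d=(C[0]-C[1]+C[2]-C[3])/2;print("len",np.linalg.norm(d),"wid",np.linalg.norm(C[0]+C[1]-C[2]-C[3])/2)
yaw=np.arctan2(-d[0],d[1]);print("yaw",yaw)
B=[T(318,246,.094),T(540,264,.094)];d=B[0]-B[1];print("bar",B,np.linalg.norm(d),np.arctan2(-d[0],d[1]))
def cf(p,c,yaw):
    e=np.array(p)[:2]-c[:2];k,q=np.cos(yaw),np.sin(yaw);return np.round([k*e[0]+q*e[1],-q*e[0]+k*e[1]],4)
for y in(yaw,np.arctan2(-d[0],d[1])):
  print("case frame: bar",cf(B[0],c,y),cf(B[1],c,y),"plate",cf(T(404,354,.113),c,y),"S plate top",cf(S(298,79,.113),c,y),"S bar ends",cf(S(225,195,.094),c,y),cf(S(432,135,.094),c,y))
```

```text
corners [[ 0.6663  0.0967  0.06  ]
 [ 0.6229 -0.2596  0.06  ]
 [ 0.4302  0.1261  0.06  ]
 [ 0.3893 -0.2316  0.06  ]]
[ 0.52716692 -0.06712571  0.06      ]
len 0.35951323626430304 wid 0.23655555223313687
yaw -0.1176346661566239
bar [array([ 0.55881155, -0.03200357,  0.094     ]), array([ 0.54522619, -0.15601387,  0.094     ])] 0.12475222081540564 -0.10911512788357612
case frame: bar [0.0273 0.0386] [ 0.0284 -0.0862] plate [-0.0288 -0.012 ] S plate top [-0.0336 -0.0198] S bar ends [ 0.0225 -0.0853] [0.0298 0.0343]
case frame: bar [0.0276 0.0384] [ 0.0276 -0.0864] plate [-0.0289 -0.0118] S plate top [-0.0338 -0.0195] S bar ends [ 0.0217 -0.0855] [0.03   0.0341]
```

drive_tool([
  [0.0385, -0.117, 0, 0, 0, -0.0259],
  [0.0385, -0.117, 0, 0, 0, -0.0259],
  [0.0385, -0.117, 0, 0, 0, -0.0259],
  [0.0385, -0.117, 0, 0, 0, -0.0259],
  [0.0385, -0.117, 0, 0, 0, -0.0259],
  [0.0385, -0.117, 0, 0, 0, -0.0259],
  [0.0385, -0.117, 0, 0, 0, -0.0259],
  [0.0385, -0.117, 0, 0, 0, -0.0259],
  [0.0385, -0.117, 0, 0, 0, -0.0259],
  [0.0385, -0.117, 0, 0, 0, -0.0259],
  [0.0385, -0.117, 0, 0, 0, -0.0259],
  [0.0385, -0.117, 0, 0, 0, -0.0259],
  [0.0385, -0.117, 0, 0, 0, -0.0259],
  [0.0385, -0.117, 0, 0, 0, -0.0259],
  [0.0385, -0.117, 0, 0, 0, -0.0259],
  [0, 0, -0.1, 0, 0, 0],
  [0, 0, -0.1, 0, 0, 0],
  [0, 0, 0, 0, 0, 0],
], hand=49)

```text
time: 2.35
tool_pos: [0.5181, -0.1201, 0.1479]
orientation: [-3.133, 0.001, 1.457]
wrist_force: [-1.2, -0.1, 0.5]
finger_gap: 0.0417
grasp_force: 0.0
```

Run:
```python
from h import *
for n,(a,b,c,d) in {"scene":(120,290,120,350)}.items():
    m=bot.get_image(n);i=m["img"][a:b,c:d,::-1]
    cv2.imwrite("pics/s1.png",cv2.resize(i,None,fx=3.4,fy=3.4,interpolation=cv2.INTER_CUBIC))
print(bot.sense()["tool_pos"],bot.sense()["orientation"])
```

```text
[ 0.52024157 -0.12045989  0.1500895 ] [-3.13754888e+00  6.59127816e-04  1.45724550e+00]
```

View pics/s1.png

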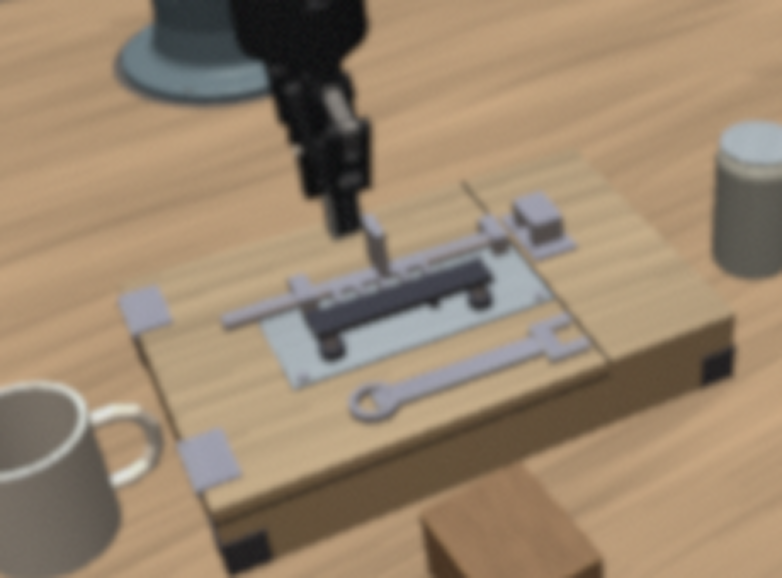

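drive_tool([
  [0, 0, -0.07, 0, 0, 0],
  [0, 0, -0.055, 0, 0, 0],
  [0, 0, 0, 0, 0, 0],
  [0, 0, 0, 0, 0, 0],
])

```text
time: 2.9
tool_pos: [0.5234, -0.1209, 0.1032]
orientation: [3.138, -0.0, 1.458]
wrist_force: [-0.5, 0.1, 0.5]
finger_gap: 0.0421
grasp_force: 0.0
```

drive_tool([
  [0, 0, -0.01, 0, 0, 0],
  [0, 0, -0.01, 0, 0, 0],
  [0, 0, 0, 0, 0, 0],
])

```text
time: 3.28
tool_pos: [0.5215, -0.1206, 0.0931]
orientation: [-3.141, -0.0, 1.457]
wrist_force: [0.0, -1.2, 0.8]
finger_gap: 0.0416
grasp_force: 0.0
```

drive_tool([
  [0, 0, -0.01, 0, 0, 0],
  [0, 0, 0, 0, 0, 0],
])

```text
time: 3.52
tool_pos: [0.522, -0.1207, 0.0893]
orientation: [3.141, 0.0, 1.457]
wrist_force: [-0.7, 0.8, 2.8]
finger_gap: 0.0419
grasp_force: 1.0
```

drive_tool([
  [0, 0, -0.01, 0, 0, 0],
  [0, 0, -0.01, 0, 0, 0],
  [0, 0, 0, 0, 0, 0],
  [0, 0, 0, 0, 0, 0],
])

```text
time: 4.03
tool_pos: [0.5222, -0.1208, 0.0822]
orientation: [3.141, -0.001, 1.457]
wrist_force: [-2.8, -0.2, 8.6]
finger_gap: 0.0419
grasp_force: 4.7
```

drive_tool([
  [0, 0, -0.005, 0, 0, 0],
  [0, 0, 0, 0, 0, 0],
  [0, 0, 0, 0, 0, 0],
])

```text
time: 4.4
tool_pos: [0.5224, -0.1208, 0.0819]
orientation: [3.141, -0.002, 1.457]
wrist_force: [-6.4, 2.8, 20.6]
finger_gap: 0.0421
grasp_force: 10.4
```

drive_tool([
  [0, 0, 0.002, 0, 0, 0],
  [0.0014, 0.0124, 0, 0, 0, 0],
  [0.0014, 0.0124, 0, 0, 0, 0],
  [0.0014, 0.0124, 0, 0, 0, 0],
  [0.0014, 0.0124, 0, 0, 0, 0],
  [0.0014, 0.0124, 0, 0, 0, 0],
  [0.0014, 0.0124, 0, 0, 0, 0],
  [0, 0, 0, 0, 0, 0],
])

```text
time: 5.4
tool_pos: [0.5274, -0.0963, 0.0821]
orientation: [3.135, 0.005, 1.454]
wrist_force: [-1.9, -6.4, 9.1]
finger_gap: 0.0417
grasp_force: 4.8
```

drive_tool([
  [0.0014, 0.0124, 0, 0, 0, 0],
  [0.0014, 0.0124, 0, 0, 0, 0],
  [0.0014, 0.0124, 0, 0, 0, 0],
  [0, 0, 0, 0, 0, 0],
])

```text
time: 5.9
tool_pos: [0.5293, -0.0812, 0.0821]
orientation: [3.135, 0.005, 1.454]
wrist_force: [-0.9, -6.3, 8.9]
finger_gap: 0.0418
grasp_force: 4.8
```

Run:
```python
from h import *
m=bot.get_image("scene");i=m["img"][120:290,120:350,::-1]
cv2.imwrite("pics/s2.png",cv2.resize(i,None,fx=3.4,fy=3.4,interpolation=cv2.INTER_CUBIC))
```

```text
(no output)
```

View pics/s2.png

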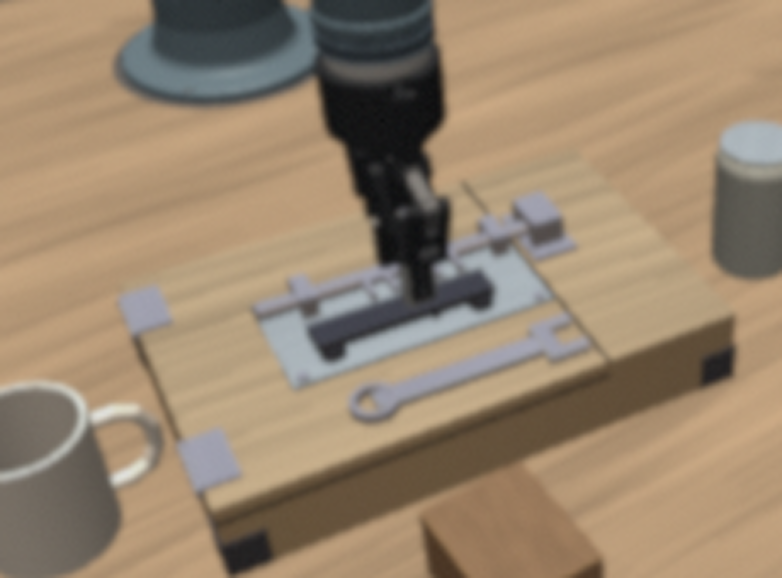

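The bar is down under the fingertip at (420,297), and the bolt has moved: its tail went from (225,320) to (260,308). I'll carry on to home.

drive_tool([
  [0.0014, 0.0124, 0, 0, 0, 0],
  [0.0014, 0.0124, 0, 0, 0, 0],
  [0.0014, 0.0124, 0, 0, 0, 0],
  [0.0014, 0.0124, 0, 0, 0, 0],
  [0.0014, 0.0124, 0, 0, 0, 0],
  [0, 0, 0, 0, 0, 0],
])

```text
time: 6.7
tool_pos: [0.5323, -0.0568, 0.0821]
orientation: [3.134, 0.006, 1.455]
wrist_force: [-0.2, -6.9, 8.9]
finger_gap: 0.0418
grasp_force: 6.4
```

drive_tool([
  [0.0006, 0.005, 0, 0, 0, 0],
  [0, 0, 0, 0, 0, 0],
])

```text
time: 6.95
tool_pos: [0.5323, -0.0568, 0.0821]
orientation: [3.134, 0.008, 1.454]
wrist_force: [-0.2, -9.7, 9.0]
finger_gap: 0.0419
grasp_force: 8.0
```

drive_tool([
  [0.0006, 0.005, 0, 0, 0, 0],
  [0, 0, 0, 0, 0, 0],
])

```text
time: 7.2
tool_pos: [0.5323, -0.0568, 0.0821]
orientation: [3.134, 0.01, 1.453]
wrist_force: [-1.2, -12.9, 8.6]
finger_gap: 0.042
grasp_force: 9.4
```

The bolt is on its hard stop at case y of about +11 mm, as predicted. Next I lift clear.

drive_tool([
  [0, -0.008, 0, 0, 0, 0],
  [0, 0, 0.03, 0, 0, 0],
  [0, 0, 0.06, 0, 0, 0],
  [0, 0, 0.1, 0, 0, 0],
  [0, -0.1, 0.1, 0, 0, 0],
  [-0.1, -0.1, 0.1, 0, 0, 0],
  [-0.1, -0.1, 0.1, 0, 0, 0],
  [0, 0, 0, 0, 0, 0],
  [0, 0, 0, 0, 0, 0],
])

```text
time: 8.32
tool_pos: [0.4578, -0.162, 0.2678]
orientation: [3.141, -0.001, 1.457]
wrist_force: [0.3, 0.3, -0.3]
finger_gap: 0.0418
grasp_force: 0.0
```

Run:
```python
from h import *
m=bot.get_image("scene");i=m["img"][120:290,120:350,::-1]
cv2.imwrite("pics/s3.png",cv2.resize(i,None,fx=3.4,fy=3.4,interpolation=cv2.INTER_CUBIC))
```

```text
(no output)
```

View pics/s3.png

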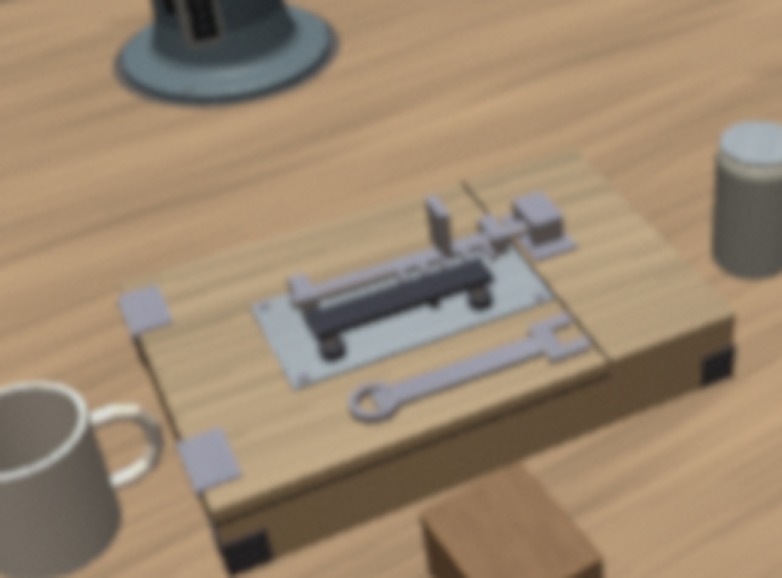

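The bolt is home: the plate is at (438,225) and the nose is in the keeper at (540,225). The bar is back up at (400,300), as it was before pressing, and the bystanders have not moved.

```bash
python3 -c "
from workcell import bot
print(bot.finish_job())"
```

```text
the job is handed in; nothing more can be done
None
```

The bolt was pushed to its hard stop in the keeper with the catch held down, the catch sprang back up to lock it, the can, mug, carton and wrench look unmoved, and the job is handed in (no verdict was returned).

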